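# Ratchet a lift up three notches and lay a bar level on it

### The job

Raise the saddle of the small ratchet lift level with the fixed rest beside it by pressing its lever fully down and letting it come fully back up exactly three times; move the saddle with the lever only, as it cannot be let down again. Then lay the long black bar flat and centred across the saddle and the fixed rest, square to the two, and let go of it. Leave the other things on the bench as they are.

Things in the scene. Friction and masses are not known exactly. Their poses are not given: they have to be found in the camera images.
- fixture: aluminium base plate, 128 x 186 x 8 mm, fixed to the bench, that carries the lift and the fixed rest. Origin on the bench surface midway between lift column and rest (70 mm from each along y); z up; y runs from the fixed rest to the lift; the lever reaches out to -x, the side of the robot. The plate spans x -84 to +44 mm and y -93 to +93 mm. Between lift and rest nothing stands above the plate
- saddle (a joint): height of the lift's saddle above its lowest position, in m, up positive: 0 to 0.004 at the start, then 0.012, 0.024 and 0.036 after one, two and three full strokes; 0.036 is level with the fixed rest. A fourth stroke would take it to 0.048. A friction brake (13 N) holds it wherever it is
- saddle_top (a point): middle of the top face of the lift's saddle, a narrow flat ridge 54 mm long (fixture x) and 12 mm wide (fixture y) on a toothed steel column; 89 mm above the bench at saddle joint 0
- fixed_rest (a point): middle of the top face of the fixed rest, a narrow upright plate 54 mm long (fixture x), 12 mm wide (fixture y), its top 125 mm above the bench
- between (a point): point midway between the saddle and the fixed rest at the height of the fixed rest's top (125 mm): where the middle of the bar's underside belongs. Axes are the fixture's
- lever (a joint): angle of the lever in rad: 0 fully up (where a spring returns it), 0.38 fully down at its stop. Pressing takes 7 to 11 N at the pad. The pawl only clicks under the next tooth when the lever has come back up to below 0.04, and lifts the saddle a whole notch only on reaching 0.36 or more
- lever_pad (a point): centre of the top face of the round black pad, 32 mm across and 8 mm thick, at the free end of the lever; push it down from above. It swings about a pivot 66 mm to -x and 70 mm to +y of the fixture origin, 67.5 mm high, at 110 mm from it: top about 94 mm above the bench when up and about 53 mm when fully down, moving horizontally by less than 4 mm
- bar_center (a point): centre, half-way up, of the long black flat bar, 200 mm along its own x, 52 mm wide along y, 10 mm thick, 0.2 to 0.36 kg, with a hole near one end; lies flat and loose on the thin red mat (top 1.7 mm above the bench) to the left
- post: bystander: black round bearing post, 36 mm across, 31 mm high, origin under its middle
- foot: bystander: black round rubber foot, 40 mm across, 21 mm high, origin under its middle
- pliers: bystander: small pliers lying flat, 141 x 52 x 12 mm, origin under their middle
Things that resemble listed ones, but are neither listed nor needed, are in the scene too. There is more than one size of the part that bears bar_center; the job needs the larger.

How it is judged:
By the outcome, as a careful person would: the job done as asked, in the order asked, and still so for the second after the job is handed in, with the robot touching nothing.
It also fails if it takes over 59 s, if anything falls off the work surface, if the arm or the gripper's body presses on something with over 40 N, if the wrist force passes 120 N, or if a joint passes its speed limit or range.

### The arm

A 7-joint arm with a two-finger parallel gripper is mounted at the origin on the work surface; the furniture and walls round the work are solid. World frame = base frame: x ahead of the robot, y to its left, z up, the work surface at z = 0. Lengths are in m, angles in rad, forces in N, time in s.
With the tool pointing down it reaches from about 0.4 to 0.85 m from the base axis. Payload 10.4 kg.
Tool frame: the origin (TCP) lies on the centre line of the jaws, within the pads' length; the fingertips stand 22 mm ahead of it and the grasp point (between the pads) lies 3 mm ahead of it; z points along the fingers, y is the line along which they close (so a half turn about z gives the same grasp; the last joint's range is limited). The gripper opens to 87 mm and grips with 3 to 60 N. Pads are 19 mm wide; open, the fingers measure 117 mm over their backs; the gripper's body (75 mm by 190 mm) begins 51 mm behind the grasp point.
Start: joints at [-1.198, 0.332, -0.065, 1.46, 0.022, 1.35, -0.088], TCP at [0.241, 0.577, 0.245] pointing down, gripper open.
Joint ranges: [-2.6, 2.6], [-0.5, 2.12], [-1.47, 1.34], [0.16, 2.42], [-1.27, 4.41], [0.06, 2.06], [-2.6, 2.6]. Speed limits (rad/s): [2.22, 2.22, 2.79, 2.79, 3.14, 3.14, 3.14].

### API

Orientations are given as a unit quaternion [x, y, z, w].
In Python, from rig import status, capture, job gives the robot as it stands.
- The arm moves only by the tool send_rows, never from a script. Its argument "series" is a list of rows, each a list of 7 numbers: the shift along the tool's x, y, z in cm, then the turn, a rotation vector about the tool's x, y, z in degrees, then the gripper's target within -1 to 1 (fully open at 1, half-way at 0, shut at -1). In form: [[dx, dy, dz, ax, ay, az, gripper], ...]. A call has 1 to 10 rows; each row shifts and turns the commanded pose from where the row before left it, along the tool's axes as they then stand; what a row does not reach is not made up. A row lasts 1/12 s, in which the tool goes at most 41.7 mm and 7.16 degrees, less where a joint would pass 70% of its speed; a pose out of reach is approached as far as the arm can. A call is refused whole if a number of a shift passes 4.17 or a number of a turn 7.16, either way. A call with a gripper value outside its range is refused whole. The fingers move at their own pace and stop on an object; "newtons" is the grip in N (left out, the last holds). Time passes only in rows, so rows that do not move let the fingers close. It gives the time, the measured TCP pose, the force, the opening and the grip force at its end, in the units of the state.
- status.sense(): the state, without advancing time (a new reading comes with each control period).
- capture(name): name is "side" or "top" or "wrist"; returns a dict with "img" (420x560x3 uint8, red, green, blue), "z_map" (420x560 float32, m along the optical axis (not along the pixel's ray), 0 where there is no reading), "fov_y" (degrees; the focal length in pixels is half the picture's height over the tangent of half this angle, whatever the lens; pixels are square), "cx", "cy" (the principal point, pixels), "R" (3x3) and "t" (3): a world point X has camera coordinates R X + t. Camera axes: x right, y down, z forward; pixel columns grow to the right and rows downward; lengths in m; the calibration is good to about 2 mm. A picture is of the moment at which its call begins.
- job.hand_in(): hands the job in; it is judged then, once.
The state is a dict: "t": time; "q": joint angles; "joint_velocities": joint speeds; "joint_torque": joint torques, N m; "tcp_pos": TCP position; "ee_rot": TCP orientation; "wrist_force": force on the tool from outside, world axes, zero at the start; "ft_torque": the same for the moment, N m; "gripper_width": finger opening in m; "grip_force": force on a finger pad.
Only numpy, scipy, OpenCV 4.12 (cv2) and the standard library are available. Lean on these libraries where they do the work, as an engineer would, in place of code of your own. Each camera call takes 0.05 s, during which the arm holds its last target. There are 200 camera calls.

## Working session

There is one attempt and no reset: what is moved stays moved. The work goes in short steps, Python scripts to look and compute and a tool call to move; the robot and the scene stay as the last step left them, time stands still between calls to the robot, and variables do not carry over. Pictures are saved under pics/ and viewed, at most 10 in all, crops included, and the job is handed in when it is done.

Besides the shell and the picture viewer there is one more tool, called after ">>>" by a JSON object that holds its "method" and its "body", one argument or row to a line. send_rows: Moves the arm, as the interface text tells. Its arguments: {"type":"object","properties":{"series":{"type":"array","items":{"type":"array","items":{"type":"number"}}},"newtons":{"type":"number"}},"required":["series"]}

```bash
mkdir -p pics; ls; cat > h.py <<'E'
import numpy as np, cv2
from rig import status, capture, job
def f(c): return 210/np.tan(np.radians(c["fov_y"])/2)
def cloud(c):
    z=c["z_map"]; v,u=np.mgrid[0:420,0:560]
    P=np.stack([(u-c["cx"])/f(c)*z,(v-c["cy"])/f(c)*z,z],-1)
    W=(P-c["t"])@c["R"]; W[z==0]=np.nan
    return W
def ray(c,u,v,h):
    d=np.array([(u-c["cx"])/f(c),(v-c["cy"])/f(c),1])@c["R"]; o=-c["t"]@c["R"]
    return o+d*(h-o[2])/d[2]
def save(n,im): cv2.imwrite("pics/"+n+".png",im[:,:,::-1])
E
python3 - <<'E'
from h import *
import pickle
for n in ["top","side"]:
    c=capture(n); pickle.dump(c,open(n+".pkl","wb")); save(n,c["img"]); print(n,c["fov_y"],-c["t"]@c["R"])
s=status.sense(); print(s["t"],s["tcp_pos"],s["ee_rot"],s["gripper_width"])
E
```

```text
pics
top 46.82503630171425 [0.40690934 0.04310581 1.27654696]
side 52.46851226945096 [ 0.89081261 -0.35403789  0.7904765 ]
0.1 [0.2408302  0.57640386 0.24384015] [ 1.96579949e-01  9.80487598e-01 -6.20124753e-04 -9.47233091e-05] 0.08686746912676331
```

View pics/top.png

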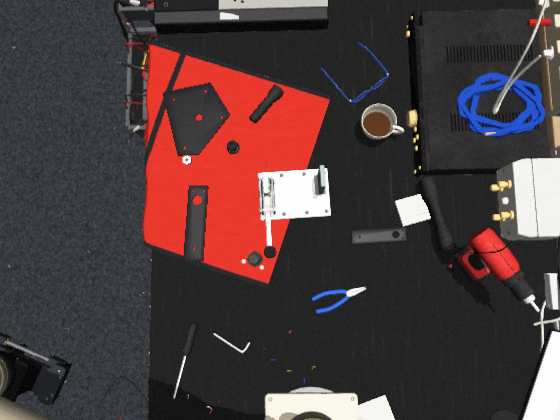

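View pics/side.png

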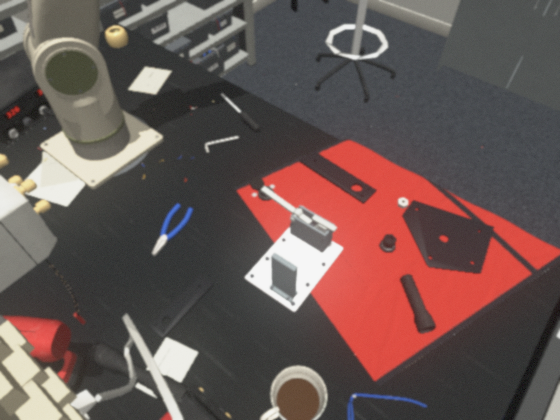

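Top view: bar on the mat near (196,223), with a smaller decoy bar at (378,236). The fixture is at (295,193) with the lever pad at (270,252), the post or foot at (254,259), and the pliers at (338,298). The side view shows the same layout.

```bash
python3 - <<'E'
from h import *
import pickle
for n in ["top","side"]:
    c=pickle.load(open(n+".pkl","rb")); W=cloud(c); im=c["img"].astype(int); g=im.max(2)
    roi=(abs(W[...,0]-.55)<.25)&(abs(W[...,1]-.18)<.28)
    print(n,"mat z",np.nanmedian(W[...,2][roi&(im[...,0]>150)&(im[...,1]<80)]))
    # bar
    u0,v0=(196,223) if n=="top" else (338,177)
    m=((g<110)).astype(np.uint8)
    k,l,st,ce=cv2.connectedComponentsWithStats(m)
    # bar: rays onto its top plane 11.7 mm
    cs,_=cv2.findContours(m,cv2.RETR_LIST,cv2.CHAIN_APPROX_NONE)
    for q in cs:
        if 600<cv2.contourArea(q)<4000:
            P=np.array([ray(c,a,b,.0117)[:2] for a,b in q[:,0]])
            r=cv2.minAreaRect((P*1000).astype(np.float32)); 
            print(" blob",cv2.boundingRect(q),np.round(r[0],1),np.round(r[1],1),round(r[2],1))
    # plate
    m=(roi&(abs(W[...,2]-.008)<.006)&(im.min(2)>140)).astype(np.uint8)
    k,l,st,ce=cv2.connectedComponentsWithStats(m); i=1+st[1:,4].argmax()
    v,u=np.where(l==i); P=np.array([ray(c,a,b,.008)[:2] for a,b in zip(u,v)]); r=cv2.minAreaRect((P*1000).astype(np.float32)); print(" plate",np.round(r[0],1),np.round(r[1],1),r[2])
    for lo,hi in [(.02,.04),(.045,.08),(.08,.105),(.112,.135)]:
        m=(roi&(W[...,2]>lo)&(W[...,2]<hi)).astype(np.uint8)
        k,l,st,ce=cv2.connectedComponentsWithStats(m)
        for i in range(1,k):
            if st[i,4]>8:
                p=W[l==i]; print(" ",lo,st[i].tolist(),np.round(np.median(p,0),4),np.round(p.min(0),3),np.round(p.max(0),3))
E
```

```text
top mat z 0.00333537191902414
 blob (471, 226, 50, 54) [ 457.2 -484.3] [135.1  69.3] 35.1
 blob (394, 193, 38, 35) [ 574.8 -275.4] [76.7 82.4] 15.1
 blob (360, 102, 45, 38) [ 818.2 -200.6] [101.  107.1] 16.6
 blob (476, 85, 51, 38) [ 850.1 -522.8] [ 99.7 133. ] 19.9
 blob (127, 43, 54, 106) [905.2 429.2] [ 99. 287.] 71.6
 plate [623.2  19.5] [129.1 158. ] 2.8196210861206055
  0.02 [227, 140, 11, 11, 95] [0.7523 0.1947 0.0318] [0.74  0.181 0.021] [0.766 0.208 0.039]
  0.02 [250, 254, 10, 10, 68] [0.4537 0.1387 0.024 ] [0.441 0.126 0.02 ] [0.464 0.149 0.028]
  0.045 [318, 170, 7, 22, 33] [ 0.6347 -0.0307  0.0629] [ 0.62  -0.042  0.047] [ 0.671 -0.029  0.08 ]
  0.045 [258, 177, 18, 49, 368] [0.595  0.1013 0.0741] [0.533 0.081 0.046] [0.656 0.124 0.08 ]
  0.08 [319, 170, 1, 9, 9] [ 0.6559 -0.0297  0.0926] [ 0.647 -0.03   0.087] [ 0.664 -0.029  0.104]
  0.08 [262, 172, 8, 21, 120] [0.6399 0.1027 0.0896] [0.614 0.095 0.08 ] [0.666 0.113 0.096]
  0.08 [320, 184, 5, 6, 12] [ 0.621  -0.0339  0.096 ] [ 0.62  -0.041  0.082] [ 0.629 -0.031  0.104]
  0.08 [264, 224, 13, 34, 226] [0.4774 0.0965 0.
[... 912 characters left out ...]
35]
  0.02 [272, 279, 24, 19, 114] [ 0.6532 -0.0433  0.0294] [ 0.623 -0.046  0.02 ] [ 0.675 -0.035  0.04 ]
  0.045 [269, 196, 65, 48, 886] [0.6    0.0918 0.0696] [0.504 0.077 0.045] [0.658 0.12  0.08 ]
  0.045 [271, 268, 26, 23, 222] [ 0.6524 -0.0435  0.0633] [ 0.621 -0.046  0.045] [ 0.675 -0.032  0.08 ]
  0.08 [250, 177, 33, 25, 268] [0.4785 0.0931 0.0908] [0.453 0.077 0.08 ] [0.533 0.109 0.099]
  0.08 [312, 215, 25, 17, 186] [0.6418 0.0984 0.0888] [0.615 0.091 0.08 ] [0.668 0.109 0.092]
  0.08 [271, 262, 27, 21, 174] [ 0.6508 -0.0436  0.0926] [ 0.622 -0.045  0.08 ] [ 0.675 -0.031  0.105]
  0.112 [271, 252, 27, 23, 255] [ 0.65   -0.0408  0.1237] [ 0.62  -0.046  0.112] [ 0.675 -0.03   0.128]
```

```bash
python3 - <<'E'
from h import *
import pickle
for n in ["top","side"]:
    c=pickle.load(open(n+".pkl","rb")); im=c["img"].astype(int)
    red=(im[...,0]>110)&(im[...,0]>2*im[...,1])
    x,y,w,h=(165,170,55,105) if n=="top" else (292,146,90,64)
    m=np.zeros((420,560),np.uint8); m[y:y+h,x:x+w]=~red[y:y+h,x:x+w]
    cs,_=cv2.findContours(m,cv2.RETR_EXTERNAL,cv2.CHAIN_APPROX_NONE)
    for q in cs:
        if cv2.contourArea(q)>300:
            P=np.array([ray(c,a,b,.0117)[:2] for a,b in q[:,0]])
            r=cv2.minAreaRect((P*1000).astype(np.float32)); print(n,cv2.boundingRect(q),np.round(r[0],1),np.round(r[1],1),r[2])
    W=cloud(c); 
    if n=="top": print(np.nanmedian(W[225:250,190:200].reshape(-1,3),0))
    # pad: dark & high
    p=W[(W[...,2]>.08)&(W[...,2]<.105)&(im.max(2)<70)&(W[...,0]>.4)&(W[...,0]<.52)&(abs(W[...,1]-.09)<.04)]
    print("pad",len(p),p.mean(0),p.min(0),p.max(0))
    p=W[(W[...,2]>.015)&(W[...,2]<.04)&(W[...,0]>.42)&(W[...,0]<.49)&(abs(W[...,1]-.145)<.03)]
    print("post",len(p),np.median(p,0))
E
```

```text
top (165, 186, 55, 89) [530.4 303.4] [235.  141.3] 1.032691240310669
[0.51165941 0.29527778 0.01213059]
pad 105 [0.4656721  0.09604151 0.09489122] [0.45287056 0.0820466  0.08856082] [0.48011526 0.10877463 0.10052348]
post 94 [0.45370727 0.13761828 0.02250734]
side (292, 146, 83, 57) [527.8 309.5] [246.3 111.3] 1.5637363195419312
pad 27 [0.46052255 0.09373927 0.09508   ] [0.45311752 0.08284054 0.09182651] [0.47856772 0.10658024 0.09933893]
post 30 [0.45424176 0.13430983 0.01992382]
```

>>> {"method": "send_rows", "body": {
  "series": [
    [-3.57, -1.54, -0.5, 0, 0, 0, 1],
    [-3.57, -1.54, -0.5, 0, 0, 0, 1],
    [-3.57, -1.54, -0.5, 0, 0, 0, 1],
    [-3.57, -1.54, -0.5, 0, 0, 0, 1],
    [-3.57, -1.54, -0.5, 0, 0, 0, 1],
    [-3.57, -1.54, -0.5, 0, 0, 0, 1],
    [-3.57, -1.54, -0.5, 0, 0, 0, 1],
    [-3.57, -1.54, -0.5, 0, 0, 0, 1],
    [-3.57, -1.54, -0.5, 0, 0, 0, 1],
    [-3.57, -1.54, -0.5, 0, 0, 0, 1]
  ]
}}

```text
t: 0.93
tcp_pos: [0.5119, 0.2953, 0.2947]
ee_rot: [0.197, 0.98, -0.0, -0.0]
wrist_force: [-0.0, 0.8, -0.5]
gripper_width: 0.0871
grip_force: 0.0
```

```bash
python3 - <<'E'
from h import *
import pickle
s=status.sense(); print(s["t"],s["tcp_pos"],s["ee_rot"])
c=capture("wrist"); pickle.dump(c,open("w1.pkl","wb")); save("w1",c["img"]); print(c["fov_y"],-c["t"]@c["R"],c["R"])
E
```

```text
0.9333 [0.51188591 0.29527112 0.29465163] [ 1.96579887e-01  9.80487802e-01 -5.63391827e-05 -1.22753392e-04]
70.0291353486829 [0.43312245 0.32841905 0.43409695] [[ 3.84363499e-01  9.23181818e-01 -1.76254641e-04]
 [ 8.80004779e-01 -3.66329173e-01  3.02315275e-01]
 [ 2.79027398e-01 -1.16354062e-01 -9.53207975e-01]]
```

View pics/w1.png

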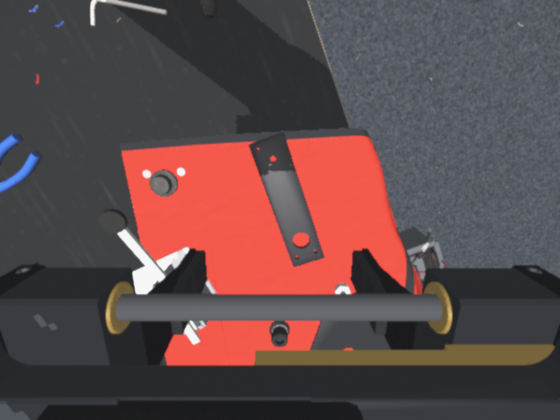

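Wrist view: the bar runs from its near end at (267,140) to its far end at (309,261), with the hole at (301,240). The pad is at (113,222) and the foot at (163,183).

```bash
python3 - <<'E'
from h import *
import pickle
c=pickle.load(open("w1.pkl","rb")); im=c["img"].astype(int)
red=(im[...,0]>110)&(im[...,0]>2*im[...,1])
# side edges: per row between v=165..245 leftmost/rightmost nonred around bar
E=[[],[]]
for v in range(160,240,4):
    uc=int(267+(v-140)*42/121); row=red[v]
    a=uc
    while not row[a]: a-=1
    b=uc
    while not row[b]: b+=1
    E[0].append(ray(c,a+.5,v,.0117)[:2]); E[1].append(ray(c,b-.5,v,.0117)[:2])
L=[]
for e in E:
    vx,vy,x,y=cv2.fitLine(np.array(e,np.float32),cv2.DIST_HUBER,0,.01,.01).ravel(); L.append((vx,vy,x,y)); print(np.degrees(np.arctan2(vy,vx)),x,y)
d=np.array(L[0][:2])+np.array(L[1][:2])*np.sign(L[0][0]*L[1][0]); d/=np.linalg.norm(d)
n=np.array([-d[1],d[0]]); o=np.array([np.dot(n,l[2:]) for l in L]); print("width",o[0]-o[1])
# ends along d
for u,v in [(249,147),(285,134),(323,258),(294,266)]: 
    p=ray(c,u,v,.0117)[:2]; print(p,"along",d@p,"across",n@p)
print("mid across",o.mean(),"d",d)
# scan end along the axis
for s in np.arange(-.14,.14,.004):
    pass
E
python3 - <<'E'
import cv2
im=cv2.imread('pics/w1.png')[110:290,100:360]; cv2.imwrite('pics/w1c.png',cv2.resize(cv2.convertScaleAbs(im,alpha=1.8,beta=25),None,fx=3,fy=3,interpolation=cv2.INTER_CUBIC))
E
```

```text
-3.5491276 0.5250065 0.27219835
-3.2641256 0.5453489 0.3210637
width -0.049987763
[0.45200594 0.27634279] along 0.43478643047030446 across 0.3027134974211101
[0.45503427 0.32881226] along 0.4346915861812189 across 0.3552702083425932
[0.6499672  0.31282153] along 0.6302302541699047 across 0.35089099911513516
[0.64548752 0.26619434] along 0.628529160046422 across 0.304080007464213
mid across 0.3279081 d [ 0.99823296 -0.05942183]
```

View pics/w1c.png

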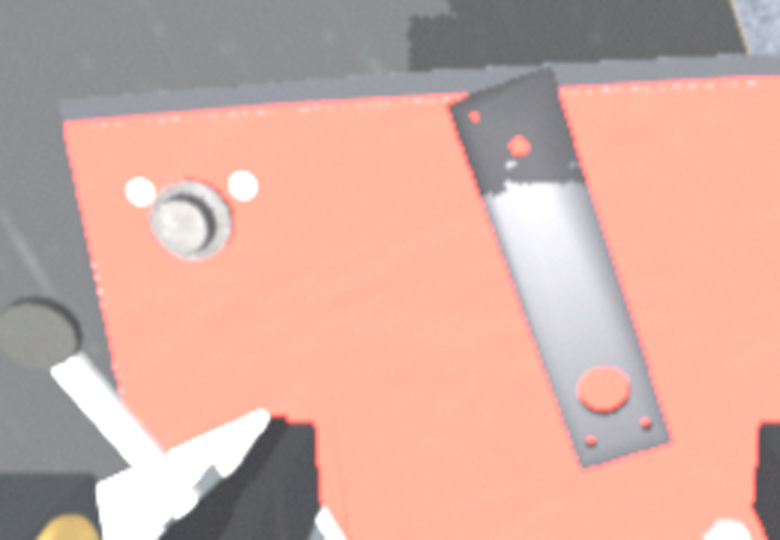

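The bar is centred at (0.5495, 0.296) at about -3.4°, and the measured size of 198 x 50 mm agrees with the given one. Next is the lever pad at (0.466, 0.093), with the fingers shut.

>>> {"method": "send_rows", "body": {
  "series": [
    [-0.5, -2.92, 2.36, 0, 0, 0, -1],
    [-0.5, -2.92, 2.36, 0, 0, 0, -1],
    [-0.5, -2.92, 2.36, 0, 0, 0, -1],
    [-0.5, -2.92, 2.36, 0, 0, 0, -1],
    [-0.5, -2.92, 2.36, 0, 0, 0, -1],
    [-0.5, -2.92, 2.36, 0, 0, 0, -1],
    [-0.5, -2.92, 2.36, 0, 0, 0, -1],
    [0, 0, 0, 0, 0, 0, -1],
    [0, 0, 0, 0, 0, 0, -1],
    [0, 0, 0, 0, 0, 0, -1]
  ],
  "newtons": 10
}}

```text
t: 1.82
tcp_pos: [0.4647, 0.0956, 0.1297]
ee_rot: [0.196, 0.981, 0.0, 0.0]
wrist_force: [0.7, 0.4, -0.7]
gripper_width: 0.0284
grip_force: 0.0
```

```bash
python3 - <<'E'
from h import *
c=capture("side"); W=cloud(c); save("s2",cv2.resize(c["img"][140:320,220:380],None,fx=3,fy=3,interpolation=cv2.INTER_CUBIC))
E
```

```text
(no output)
```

View pics/s2.png

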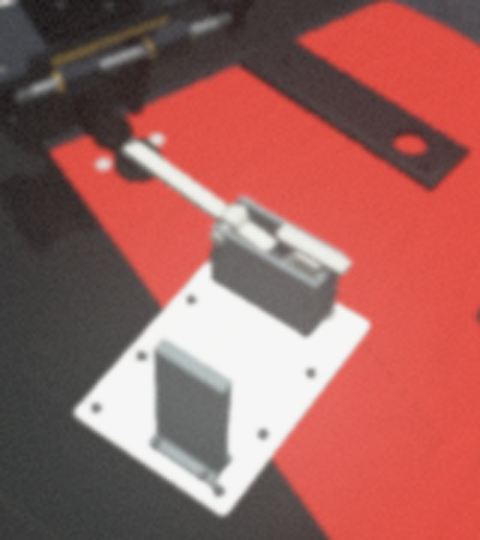

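The fingers hang over the pad at about (110,128) in the crop. Pressing down in steps.

>>> {"method": "send_rows", "body": {
  "series": [
    [-0.1, -0.23, 0.5, 0, 0, 0, -1],
    [0, 0, 0.5, 0, 0, 0, -1],
    [0, 0, 0.5, 0, 0, 0, -1],
    [0, 0, 0, 0, 0, 0, -1],
    [0, 0, 0.5, 0, 0, 0, -1],
    [0, 0, 0.5, 0, 0, 0, -1],
    [0, 0, 0.5, 0, 0, 0, -1],
    [0, 0, 0, 0, 0, 0, -1]
  ]
}}

```text
t: 2.53
tcp_pos: [0.4641, 0.0925, 0.0985]
ee_rot: [0.196, 0.981, -0.0, -0.001]
wrist_force: [-3.1, -0.3, 6.2]
gripper_width: 0.0004
grip_force: 3.4
```

>>> {"method": "send_rows", "body": {
  "series": [
    [0, 0, 0.5, 0, 0, 0, -1],
    [0, 0, 0.5, 0, 0, 0, -1],
    [0, 0, 0.5, 0, 0, 0, -1],
    [0, 0, 0.5, 0, 0, 0, -1],
    [0, 0, 0.3, 0, 0, 0, -1],
    [0, 0, 0.2, 0, 0, 0, -1],
    [0, 0, 0, 0, 0, 0, -1]
  ]
}}

```text
t: 3.12
tcp_pos: [0.4653, 0.0928, 0.0758]
ee_rot: [0.197, 0.98, 0.001, 0.0]
wrist_force: [-9.0, -2.1, 26.1]
gripper_width: 0.0004
grip_force: 13.4
```

The force jumped to 26 N with the fingertips at about 54 mm, so the lever is at its stop. Now letting it come fully up.

>>> {"method": "send_rows", "body": {
  "series": [
    [0, 0, -1.0, 0, 0, 0, -1],
    [0, 0, -1.0, 0, 0, 0, -1],
    [0, 0, -1.0, 0, 0, 0, -1],
    [0, 0, -1.0, 0, 0, 0, -1],
    [0, 0, -1.0, 0, 0, 0, -1],
    [0, 0, 0, 0, 0, 0, -1],
    [0, 0, 0, 0, 0, 0, -1],
    [0, 0, 0, 0, 0, 0, -1]
  ]
}}

```text
t: 3.78
tcp_pos: [0.4641, 0.0923, 0.1238]
ee_rot: [0.197, 0.98, -0.0, -0.0]
wrist_force: [0.6, 0.3, 0.4]
gripper_width: 0.0006
grip_force: 0.0
```

```bash
cat >> h.py <<'E'
def lift():
    c=capture("side"); W=cloud(c); im=c["img"]
    a=W[(abs(W[...,0]-.641)<.03)&(abs(W[...,1]-.1005)<.009)&(W[...,2]>.06)]
    r=W[(abs(W[...,0]-.648)<.03)&(abs(W[...,1]+.039)<.008)&(W[...,2]>.06)]
    p=W[(abs(W[...,0]-.52)<.012)&(abs(W[...,1]-.095)<.01)&(W[...,2]>.04)]
    print("saddle z",np.percentile(a[:,2],[50,80,95]),"rest",np.percentile(r[:,2],[95]),"lever@.52",np.median(p[:,2]))
E
python3 -c "
from h import *
lift()
import pickle
s=pickle.load(open('side.pkl','rb'));capture=lambda n:s
lift()"
```

```text
saddle z [0.09350397 0.09929535 0.10071002] rest [0.12556268] lever@.52 0.4376622101663423
saddle z [0.09369541 0.09931944 0.10053544] rest [0.12554826] lever@.52 0.421150991606137
```

The saddle is now at about 101 mm, i.e. one notch. Stroke two.

>>> {"method": "send_rows", "body": {
  "series": [
    [0, 0, 0.8, 0, 0, 0, -1],
    [0, 0, 0.5, 0, 0, 0, -1],
    [0, 0, 0.5, 0, 0, 0, -1],
    [0, 0, 0.6, 0, 0, 0, -1],
    [0, 0, 0.6, 0, 0, 0, -1],
    [0, 0, 0.6, 0, 0, 0, -1],
    [0, 0, 0.6, 0, 0, 0, -1],
    [0, 0, 0.5, 0, 0, 0, -1],
    [0, 0, 0.3, 0, 0, 0, -1],
    [0, 0, 0, 0, 0, 0, -1]
  ]
}}

```text
t: 4.72
tcp_pos: [0.4647, 0.0925, 0.0756]
ee_rot: [0.197, 0.98, 0.0, -0.0]
wrist_force: [-11.8, -2.2, 30.3]
gripper_width: 0.0003
grip_force: 16.1
```

>>> {"method": "send_rows", "body": {
  "series": [
    [0, 0, -1.0, 0, 0, 0, -1],
    [0, 0, -1.0, 0, 0, 0, -1],
    [0, 0, -1.0, 0, 0, 0, -1],
    [0, 0, -1.0, 0, 0, 0, -1],
    [0, 0, -1.0, 0, 0, 0, -1],
    [0, 0, 0, 0, 0, 0, -1],
    [0, 0, 0, 0, 0, 0, -1],
    [0, 0, 0, 0, 0, 0, -1]
  ]
}}

```text
t: 5.38
tcp_pos: [0.4641, 0.0923, 0.1238]
ee_rot: [0.197, 0.98, -0.0, -0.0]
wrist_force: [-0.4, -0.8, 0.2]
gripper_width: 0.0004
grip_force: 0.0
```

```bash
python3 -c "
from h import *
lift()"
```

```text
saddle z [0.10134687 0.11166169 0.112934  ] rest [0.12586113] lever@.52 0.4366403534597111
```

Two notches (113 mm). Stroke three.

>>> {"method": "send_rows", "body": {
  "series": [
    [0, 0, 0.8, 0, 0, 0, -1],
    [0, 0, 0.5, 0, 0, 0, -1],
    [0, 0, 0.5, 0, 0, 0, -1],
    [0, 0, 0.6, 0, 0, 0, -1],
    [0, 0, 0.6, 0, 0, 0, -1],
    [0, 0, 0.6, 0, 0, 0, -1],
    [0, 0, 0.6, 0, 0, 0, -1],
    [0, 0, 0.5, 0, 0, 0, -1],
    [0, 0, 0.3, 0, 0, 0, -1],
    [0, 0, 0, 0, 0, 0, -1]
  ]
}}

```text
t: 6.27
tcp_pos: [0.4646, 0.0925, 0.0755]
ee_rot: [0.197, 0.98, 0.0, -0.0]
wrist_force: [-11.8, -2.3, 31.1]
gripper_width: 0.0005
grip_force: 16.4
```

>>> {"method": "send_rows", "body": {
  "series": [
    [0, 0, -1.0, 0, 0, 0, -1],
    [0, 0, -1.0, 0, 0, 0, -1],
    [0, 0, -1.0, 0, 0, 0, -1],
    [0, 0, -1.0, 0, 0, 0, -1],
    [0, 0, -1.0, 0, 0, 0, -1],
    [0, 0, 0, 0, 0, 0, -1],
    [0, 0, 0, 0, 0, 0, -1],
    [0, 0, 0, 0, 0, 0, -1]
  ]
}}

```text
t: 6.93
tcp_pos: [0.4641, 0.0923, 0.1238]
ee_rot: [0.197, 0.98, -0.0, -0.0]
wrist_force: [-0.5, -0.6, -0.1]
gripper_width: 0.0009
grip_force: 0.0
```

```bash
python3 -c "
from h import *
lift()"
```

```text
saddle z [0.10734641 0.12316842 0.12474495] rest [0.12560242] lever@.52 0.4062849223347832
```

All three strokes are done and the saddle is level with the rest. Next, the bar.

>>> {"method": "send_rows", "body": {
  "series": [
    [0, 0, -3.0, 0, 0, 0, 1],
    [0, 0, -3.0, 0, 0, 0, 1],
    [0, 3.68, -0.33, 0, 0, 0, 1],
    [0, 3.68, -0.33, 0, 0, 0, 1],
    [0, 3.68, -0.33, 0, 0, 0, 1],
    [0, 3.68, -0.33, 0, 0, 0, 1],
    [0, 3.68, -0.33, 0, 0, 0, 1],
    [0, 3.68, -0.33, 0, 0, 0, 1]
  ]
}}

```text
t: 7.65
tcp_pos: [0.5497, 0.2977, 0.2033]
ee_rot: [0.197, 0.98, -0.0, -0.001]
wrist_force: [0.4, -1.2, 0.6]
gripper_width: 0.0457
grip_force: 0.0
```

>>> {"method": "send_rows", "body": {
  "series": [
    [0, 0, 0, 0, 0, -6.43, 1],
    [0, 0, 0, 0, 0, -6.43, 1],
    [0, 0, 0, 0, 0, -6.43, 1],
    [0, 0, 0, 0, 0, 0, 1],
    [0, 0, 0, 0, 0, 0, 1]
  ]
}}

```text
t: 8.07
tcp_pos: [0.5494, 0.2959, 0.2034]
ee_rot: [0.031, 1.0, -0.0, -0.001]
wrist_force: [-0.1, 0.4, -0.6]
gripper_width: 0.0793
grip_force: 0.0
```

```bash
python3 - <<'E'
from h import *
import pickle
s=status.sense(); print(s["t"],s["tcp_pos"],s["ee_rot"],s["gripper_width"])
c=capture("wrist"); pickle.dump(c,open("w2.pkl","wb")); save("w2",c["img"])
E
```

```text
8.0667 [0.54943999 0.29586487 0.20338506] [ 3.13818630e-02  9.99507294e-01 -2.43531732e-04 -5.36553990e-04] 0.07928625509183425
```

View pics/w2.png

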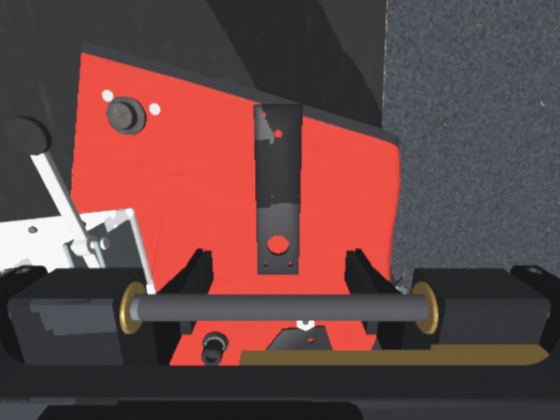

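The bar is upright in the view, with corners near (254,104), (302,104), (299,274) and (258,274), and well aligned with the gripper.

```bash
python3 - <<'E'
from h import *
import pickle
c=pickle.load(open("w2.pkl","rb"))
P=[ray(c,u,v,.0117)[:2] for u,v in [(253.5,103.5),(302,103.5),(299.3,274.5),(257.5,274.5)]]
print(P,np.mean(P,0)); a=(P[2]+P[3]-P[0]-P[1])/2; print(np.linalg.norm(a),np.degrees(np.arctan2(a[1],a[0])),np.linalg.norm(P[1]-P[0]))
# pliers-independent fixture refinement: rest top & saddle from side
c=capture("side"); W=cloud(c)
for k,x,y in [("rest",.648,-.039),("saddle",.641,.1005)]:
    m=(abs(W[...,0]-x)<.04)&(abs(W[...,1]-y)<.015)&(W[...,2]>.119)&(W[...,2]<.131)
    p=W[m]; print(k,m.sum(),p.mean(0),np.percentile(p,[3,97],axis=0))
E
```

```text
[array([0.44774072, 0.27692619]), array([0.45084191, 0.32718527]), array([0.64952754, 0.31629204]), array([0.64635373, 0.26462405])] [0.54861598 0.29625689]
0.19898758094030497 -3.3412909220360674 0.05035467213481509
rest 203 [ 0.64849341 -0.03906978  0.1238887 ] [[ 0.6222307  -0.04450301  0.11967938]
 [ 0.67335088 -0.03253167  0.1265588 ]]
saddle 160 [0.64130568 0.10050941 0.12309354] [[0.61693687 0.09476716 0.11939962]
 [0.66626266 0.10700996 0.12567268]]
```

>>> {"method": "send_rows", "body": {
  "series": [
    [0.1, 0, 3.5, 0, 0, 0, 1],
    [0, 0, 3.5, 0, 0, 0, 1],
    [0, 0, 3.5, 0, 0, 0, 1],
    [0, 0, 3.0, 0, 0, 0, 1],
    [0, 0, 2.0, 0, 0, 0, 1],
    [0, 0, 1.5, 0, 0, 0, 1],
    [0, 0, 0.5, 0, 0, 0, 1],
    [0, 0, 0.2, 0, 0, 0, 1],
    [0, 0, 0, 0, 0, 0, 1]
  ],
  "newtons": 40
}}

```text
t: 8.92
tcp_pos: [0.5489, 0.2963, 0.0276]
ee_rot: [0.03, 1.0, 0.0, 0.0]
wrist_force: [0.1, 0.0, -0.4]
gripper_width: 0.0872
grip_force: 0.0
```

>>> {"method": "send_rows", "body": {
  "series": [
    [0, 0, 0, 0, 0, 0, -1],
    [0, 0, 0, 0, 0, 0, -1],
    [0, 0, 0, 0, 0, 0, -1],
    [0, 0, 0, 0, 0, 0, -1],
    [0, 0, 0, 0, 0, 0, -1],
    [0, 0, 0, 0, 0, 0, -1],
    [0, 0, 0, 0, 0, 0, -1],
    [0, 0, 0, 0, 0, 0, -1]
  ]
}}

```text
t: 9.58
tcp_pos: [0.5487, 0.2961, 0.0273]
ee_rot: [0.03, 1.0, -0.0, 0.0]
wrist_force: [-0.3, -1.7, 1.6]
gripper_width: 0.0511
grip_force: 40.0
```

```bash
python3 -c "
from h import *
print(status.sense()['q'])"
```

```text
[-0.65768011  0.5287961   0.11433551  1.6786329  -0.0713635   0.93819239
  0.99495903]
```

The bar is gripped at 51 mm and 40 N. Lifting, then turning.

>>> {"method": "send_rows", "body": {
  "series": [
    [0, 0, -0.5, 0, 0, 0, -1],
    [0, 0, -1.5, 0, 0, 0, -1],
    [0, 0, -2.5, 0, 0, 0, -1],
    [0, 0, -3.0, 0, 0, 0, -1],
    [0, 0, -3.0, 0, 0, 0, -1],
    [0, 0, -3.0, 0, 0, 0, -1],
    [0, 0, -3.0, 0, 0, 0, -1],
    [0, 0, -1.5, 0, 0, 0, -1],
    [0, 0, 0, 0, 0, 3.5, -1]
  ]
}}

```text
t: 10.33
tcp_pos: [0.5501, 0.297, 0.2119]
ee_rot: [0.06, 0.998, 0.002, 0.003]
wrist_force: [0.9, -0.5, -2.6]
gripper_width: 0.0512
grip_force: 40.0
```

>>> {"method": "send_rows", "body": {
  "series": [
    [0, 0, 0, 0, 0, 6.0, -1],
    [0, 0, 0, 0, 0, 6.0, -1],
    [0, 0, 0, 0, 0, 6.0, -1],
    [0, 0, 0, 0, 0, 6.0, -1],
    [0, 0, 0, 0, 0, 6.0, -1],
    [0, 0, 0, 0, 0, 6.0, -1],
    [0, 0, 0, 0, 0, 6.0, -1],
    [0, 0, 0, 0, 0, 6.0, -1],
    [0, 0, 0, 0, 0, 6.0, -1],
    [0, 0, 0, 0, 0, 6.0, -1]
  ]
}}

```text
t: 11.17
tcp_pos: [0.5483, 0.2961, 0.207]
ee_rot: [0.553, 0.833, -0.0, -0.0]
wrist_force: [0.8, -1.1, -1.8]
gripper_width: 0.0513
grip_force: 40.0
```

>>> {"method": "send_rows", "body": {
  "series": [
    [0, 0, 0, 0, 0, 6.0, -1],
    [0, 0, 0, 0, 0, 6.0, -1],
    [0, 0, 0, 0, 0, 5.0, -1],
    [0, 0, 0, 0, 0, 3.3, -1],
    [0, 0, 0, 0, 0, 0, -1],
    [0, 0, 0, 0, 0, 0, -1]
  ]
}}

```text
t: 11.67
tcp_pos: [0.5484, 0.2962, 0.207]
ee_rot: [0.689, 0.725, -0.0, -0.0]
wrist_force: [-0.5, 0.2, -2.5]
gripper_width: 0.0512
grip_force: 40.0
```

```bash
cat >> h.py <<'E'
from scipy.spatial.transform import Rotation as Ro
def st(tx=None,ty=None):
    s=status.sense(); R=Ro.from_quat(s["ee_rot"]).as_matrix(); p=np.array(s["tcp_pos"])
    print(s["t"],p.round(4),"yaw y",np.degrees(np.arctan2(R[1,1],R[0,1])).round(2),"yaw x",np.degrees(np.arctan2(R[1,0],R[0,0])).round(2),s["gripper_width"],s["grip_force"])
    if tx: print("tool shift cm",R.T@(np.array([tx,ty,p[2]])-p)*100)
    return p,R
E
python3 - <<'E'
from h import *
st(.6447,.0307)
W=None
for n in ["side","top"]:
    c=capture(n); W=cloud(c)
    m=(abs(W[...,0]-.549)<.07)&(abs(W[...,1]-.296)<.125)&(W[...,2]>.15)&(W[...,2]<.21)&(c["img"].max(2)<120)
    p=W[m]
    print(n,m.sum(),p.min(0),p.max(0))
    for lo in np.arange(.19,.41,.02):
        q=p[abs(p[:,1]-lo-.01)<.01]
        if len(q)>5: print(round(lo+.01,2),len(q),np.percentile(q[:,2],[5,50,95]).round(4),np.percentile(q[:,0],[3,97]).round(4))
c=capture("wrist"); save("w3",c["img"])
import pickle; pickle.dump(c,open("w3.pkl","wb"))
E
```

```text
11.6667 [0.5484 0.2962 0.207 ] yaw y 2.94 yaw x 92.94 0.05116908705459494 40.00000013737008
tool shift cm [-2.70112522e+01  8.25681382e+00 -8.20519403e-04]
side 1366 [0.51404545 0.18889457 0.18055623] [0.58511336 0.38925476 0.20994799]
0.2 233 [0.1829 0.1904 0.1924] [0.5294 0.5791]
0.22 140 [0.1885 0.1909 0.1926] [0.5286 0.5788]
0.24 172 [0.1826 0.1903 0.1925] [0.5275 0.5776]
0.26 169 [0.1869 0.191  0.1926] [0.5271 0.5766]
0.28 260 [0.1872 0.1913 0.2078] [0.516  0.5833]
0.3 176 [0.1892 0.1912 0.2052] [0.5227 0.5836]
0.32 100 [0.1889 0.1907 0.1927] [0.5224 0.5579]
0.34 73 [0.1827 0.1904 0.1924] [0.5215 0.5726]
0.36 12 [0.1842 0.1893 0.1919] [0.5209 0.5718]
0.38 26 [0.1848 0.19   0.1919] [0.5191 0.5709]
top 761 [0.52403178 0.19280121 0.18126717] [0.57872611 0.29245631 0.20857039]
0.2 164 [0.1871 0.1915 0.195 ] [0.528  0.5754]
0.22 159 [0.1878 0.1919 0.1952] [0.5276 0.5754]
0.24 121 [0.1871 0.1921 0.1956] [0.5259 0.5738]
0.26 198 [0.1876 0.1914 0.1948] [0.5259 0.5726]
0.28 102 [0.1887 0.192  0.1959] [0.5303 0.575 ]
0.3 17 [0.188  0.1915 0.1946] [0.5389 0.5736]
```

View pics/w3.png

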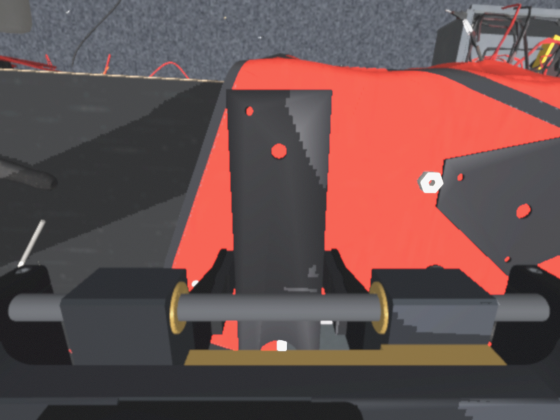

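The bar is level in the grip; its end edge lies at row 91, from (228,91) to (331,91). Checking its end position along the bar, then going over the fixture.

```bash
python3 - <<'E'
from h import *
import pickle
p,R=st()
c=pickle.load(open("w3.pkl","rb"))
for u,v in [(228,90.5),(331.5,90.5)]:
    w=ray(c,u,v,.1914); print(w,"tool xyz mm",R.T@(w-p)*1000)
for n in ["side","top"]:
    c=capture(n); W=cloud(c); m=(abs(W[...,2]-.1914)<.006)&(c["img"].max(2)<120)
    q=(W[m]-p)@R; q=q[(abs(q[:,1])<.035)&(abs(q[:,0])<.13)]; print(n,np.percentile(q[:,0],[.3,1,99,99.7]),np.percentile(q[:,1],[2,98]))
E
```

```text
11.8167 [0.5486 0.2961 0.2071] yaw y 2.9 yaw x 92.9 0.05126396387421702 39.99963407521136
[0.51771834 0.39213519 0.1914    ] tool xyz mm [ 97.44664457 -25.93489051  15.75962861]
[0.56737719 0.39473629 0.1914    ] tool xyz mm [97.52923823 23.79196378 15.75179414]
side [-0.10639741 -0.10539933  0.082511    0.0908853 ] [-0.02574387  0.02693093]
top [-0.10332438 -0.10298585 -0.00570921 -0.00495321] [-0.025537    0.02302006]
```

>>> {"method": "send_rows", "body": {
  "series": [
    [-1.0, 0.3, 0, 0, 0, 0, -1],
    [-2.5, 0.8, 0, 0, 0, 0, -1],
    [-3.2, 1.0, 0, 0, 0, 0, -1],
    [-3.3, 1.0, 0, 0, 0, 0, -1],
    [-3.3, 1.0, 0, 0, 0, 0, -1],
    [-3.3, 1.0, 0, 0, 0, 0, -1],
    [-3.2, 1.0, 0, 0, 0, 0, -1],
    [-3.2, 1.0, 0, 0, 0, 0, -1],
    [-2.7, 0.8, 0, 0, 0, 0, -1],
    [-1.3, 0.35, 0, 0, 0, 0, -1]
  ]
}}

```text
t: 12.75
tcp_pos: [0.6449, 0.0243, 0.2074]
ee_rot: [0.691, 0.722, -0.001, 0.001]
wrist_force: [-0.3, -1.7, -2.2]
gripper_width: 0.0513
grip_force: 40.0
```

>>> {"method": "send_rows", "body": {
  "series": [
    [0, 0, 1.0, 0, 0, 0, -1],
    [0, 0, 1.0, 0, 0, 0, -1],
    [0, 0, 0, 0, 0, 0, -1],
    [0, 0, 0, 0, 0, 0, -1]
  ]
}}

```text
t: 13.08
tcp_pos: [0.6434, 0.0325, 0.1859]
ee_rot: [0.689, 0.725, -0.001, -0.001]
wrist_force: [-0.5, 0.5, -1.1]
gripper_width: 0.0513
grip_force: 40.0
```

```bash
python3 - <<'E'
from h import *
p,R=st(.6447,.0307)
for n in ["side","top"]:
    c=capture(n); W=cloud(c); m=(abs(W[...,2]-(p[2]-.0156))<.006)&(c["img"].max(2)<120)
    q=(W[m]-p)@R; q=q[(abs(q[:,1])<.035)&(abs(q[:,0])<.13)]; print(n,np.percentile(q[:,0],[.3,1,99,99.7]),np.percentile(q[:,1],[2,98]))
    if n=="side": 
        save("s4",cv2.resize(c["img"][100:340,200:440],None,fx=2.4,fy=2.4,interpolation=cv2.INTER_CUBIC))
        for k,x,y in [("rest",.648,-.039),("saddle",.641,.1005)]:
            m=(abs(W[...,0]-x)<.04)&(abs(W[...,1]-y)<.015)&(W[...,2]>.119)&(W[...,2]<.131)
            q=W[m]; print(k,m.sum(),np.percentile(q,[3,97],axis=0) if m.sum() else 0)
E
```

```text
13.0833 [0.6434 0.0325 0.1859] yaw y 2.96 yaw x 92.96 0.0512569429354289 39.99971363169607
tool shift cm [-0.18724446  0.12001776 -0.00041318]
side [-0.1053712  -0.10510248  0.07540243  0.07923418] [-0.02474504  0.02652787]
rest 56 [[ 0.66214495 -0.0431847   0.11925476]
 [ 0.67452455 -0.03168096  0.1269307 ]]
saddle 1 [[0.66425594 0.09637747 0.12277887]
 [0.66425594 0.09637747 0.12277887]]
top [-0.10286321 -0.10260158  0.09601829  0.09654727] [-0.02515959  0.02395523]
```

View pics/s4.png

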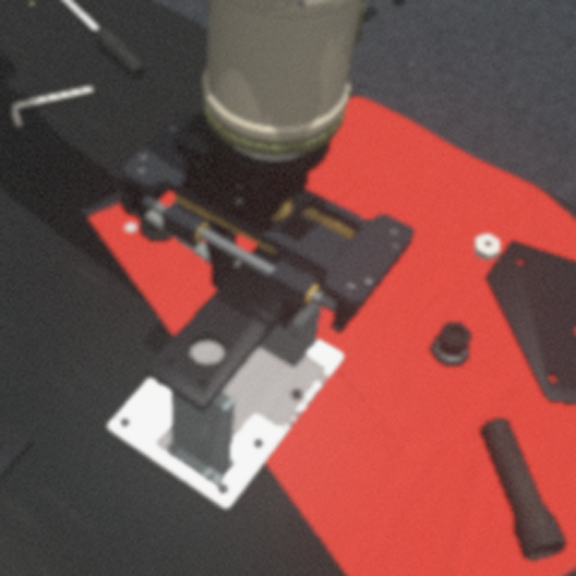

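The bar spans rest and saddle, held above both: hole end over the rest at (207,352), about 3 mm off along the bar. I'll correct by about 1 mm and lower gently.

>>> {"method": "send_rows", "body": {
  "series": [
    [0.11, 0.15, 0.8, 0, 0, 0, -1],
    [0, 0, 0.8, 0, 0, 0, -1],
    [0, 0, 0.7, 0, 0, 0, -1],
    [0, 0, 0.5, 0, 0, 0, -1],
    [0, 0, 0.3, 0, 0, 0, -1],
    [0, 0, 0.2, 0, 0, 0, -1],
    [0, 0, 0, 0, 0, 0, -1],
    [0, 0, 0, 0, 0, 0, -1]
  ]
}}

```text
t: 13.85
tcp_pos: [0.6458, 0.0316, 0.1543]
ee_rot: [0.69, 0.724, 0.0, 0.0]
wrist_force: [0.9, 0.0, -2.4]
gripper_width: 0.0511
grip_force: 40.0
```

```bash
python3 - <<'E'
from h import *
p,R=st(.6447,.0307); print(status.sense()["wrist_force"])
for n in ["side","top"]:
    c=capture(n); W=cloud(c); m=(abs(W[...,2]-(p[2]-.0156))<.005)&(c["img"].max(2)<120)
    q=(W[m]-p)@R; q=q[(abs(q[:,1])<.035)&(abs(q[:,0])<.13)]; print(n,np.percentile(q[:,0],[.3,1,99,99.7]),np.percentile(q[:,1],[2,98]))
E
```

```text
13.85 [0.6458 0.0316 0.1543] yaw y 2.8 yaw x 92.8 0.05107254156755942 39.99965506140143
tool shift cm [-8.48717008e-02 -1.17474977e-01 -3.02525686e-05]
[ 0.94067848  0.03538685 -2.43023373]
side [-0.10528302 -0.1047764   0.07329088  0.07710213] [-0.02478769  0.02628451]
top [-0.10303154 -0.10260014  0.09610181  0.09656486] [-0.0253772   0.02419562]
```

>>> {"method": "send_rows", "body": {
  "series": [
    [0.2, -0.07, 0.1, 0, 0, 0, -1],
    [0, 0, 0.1, 0, 0, 0, -1],
    [0, 0, 0.1, 0, 0, 0, -1],
    [0, 0, 0.1, 0, 0, 0, -1],
    [0, 0, 0, 0, 0, 0, -1],
    [0, 0, 0, 0, 0, 0, -1]
  ]
}}

```text
t: 14.45
tcp_pos: [0.645, 0.0338, 0.1503]
ee_rot: [0.69, 0.724, 0.0, -0.0]
wrist_force: [-0.3, 0.2, 0.4]
gripper_width: 0.0512
grip_force: 40.0
```

>>> {"method": "send_rows", "body": {
  "series": [
    [0, 0, 0.05, 0, 0, 0, -1],
    [0, 0, 0, 0, 0, 0, -1],
    [0, 0, 0, 0, 0, 0, -1]
  ]
}}

```text
t: 14.7
tcp_pos: [0.645, 0.0337, 0.1502]
ee_rot: [0.69, 0.724, 0.0, -0.0]
wrist_force: [-2.5, 0.8, 5.7]
gripper_width: 0.0513
grip_force: 40.0
```

>>> {"method": "send_rows", "body": {
  "series": [
    [0, 0, 0, 0, 0, 0, -0.1],
    [0, 0, 0, 0, 0, 0, 0.4],
    [0, 0, 0, 0, 0, 0, 1],
    [0, 0, 0, 0, 0, 0, 1],
    [0, 0, 0, 0, 0, 0, 1],
    [0, 0, 0, 0, 0, 0, 1],
    [0, 0, 0, 0, 0, 0, 1],
    [0, 0, 0, 0, 0, 0, 1]
  ]
}}

```text
t: 15.37
tcp_pos: [0.6449, 0.0337, 0.1496]
ee_rot: [0.69, 0.724, -0.0, -0.0]
wrist_force: [-1.2, 0.2, 0.4]
gripper_width: 0.0847
grip_force: 0.0
```

>>> {"method": "send_rows", "body": {
  "series": [
    [0, 0, -0.5, 0, 0, 0, 1],
    [0, 0, -1, 0, 0, 0, 1],
    [0, 0, -2, 0, 0, 0, 1],
    [0, 0, -2.5, 0, 0, 0, 1],
    [0, 0, -3, 0, 0, 0, 1],
    [0, 0, -3, 0, 0, 0, 1],
    [0, 0, 0, 0, 0, 0, 1]
  ]
}}

```text
t: 15.95
tcp_pos: [0.6471, 0.0333, 0.2774]
ee_rot: [0.69, 0.724, 0.004, 0.003]
wrist_force: [0.6, -0.1, 1.2]
gripper_width: 0.0869
grip_force: 0.0
```

```bash
python3 - <<'E'
from h import *
p,R=st()
o=np.array([.6447,.0307,0]); a=np.radians(2.9); F=np.array([[np.cos(a),-np.sin(a),0],[np.sin(a),np.cos(a),0],[0,0,1]])
for n in ["side","top"]:
    c=capture(n); W=cloud(c); m=(abs(W[...,2]-.135)<.005)&(c["img"].max(2)<130)
    q=(W[m]-o)@F; q=q[(abs(q[:,0])<.04)&(abs(q[:,1])<.13)]
    print(n,len(q),"y",np.percentile(q[:,1],[.3,1,99,99.7]).round(4),"x",np.percentile(q[:,0],[2,98]).round(4))
    for lo in (-.08,-.04,0,.04,.08):
        r=q[abs(q[:,1]-lo)<.015]
        if len(r)>9: print(lo,np.percentile(r[:,0],[3,97]).round(4),np.median(r[:,2]).round(4))
    if n=="side": save("s5",cv2.resize(c["img"][100:340,200:440],None,fx=2.4,fy=2.4,interpolation=cv2.INTER_CUBIC))
E
```

```text
15.95 [0.6471 0.0333 0.2774] yaw y 2.79 yaw x 92.79 0.08693500977338162 0.0
side 2294 y [-0.102  -0.1016  0.0919  0.0947] x [-0.0234  0.0265]
-0.08 [-0.0224  0.0264] 0.1348
-0.04 [-0.0234  0.0263] 0.1344
0 [-0.0233  0.0261] 0.1343
0.04 [-0.0229  0.0264] 0.1339
0.08 [-0.0217  0.026 ] 0.1335
top 287 y [-0.0998 -0.0996  0.0995  0.0997] x [-0.0241  0.024 ]
-0.08 [-0.0239  0.0231] 0.1356
0.08 [-0.0237  0.0226] 0.1342
```

View pics/s5.png

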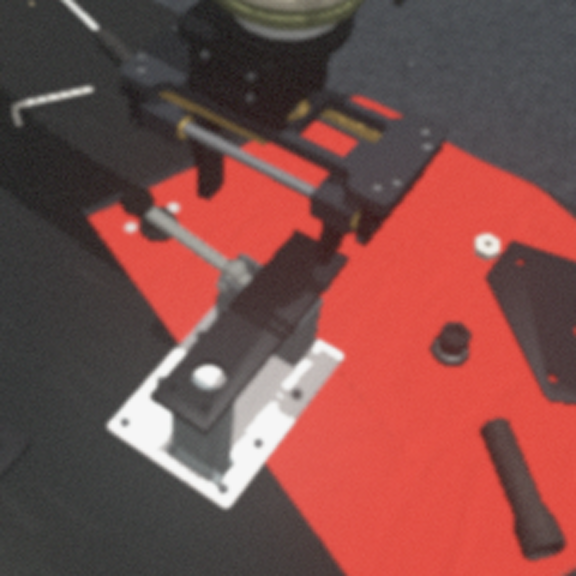

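The bar lies flat across both supports, centred within about 1 mm, and the gripper is clear of it. Letting the arm settle, then handing in.

>>> {"method": "send_rows", "body": {
  "series": [
    [0, 0, -1, 0, 0, 0, 1],
    [0, 0, 0, 0, 0, 0, 1],
    [0, 0, 0, 0, 0, 0, 1],
    [0, 0, 0, 0, 0, 0, 1]
  ]
}}

```text
t: 16.38
tcp_pos: [0.6447, 0.0337, 0.2791]
ee_rot: [0.69, 0.724, -0.0, -0.0]
wrist_force: [-0.3, 0.1, -0.1]
gripper_width: 0.0868
grip_force: 0.0
```

```bash
python3 -c "
from rig import job
print(job.hand_in())"
```

```text
the job is handed in; nothing more can be done
None
```

I raised the saddle level with the fixed rest in exactly three full lever strokes, laid the long bar flat across both (centred to about 1 mm), let go and handed the job in at about 16 s; no verdict came back.

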